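# Slide a filter carrier over the rack's edge, pinch it and lay it on the balance

### The job

Weigh the orange filter carrier: in its lane of the drying rack, slide it out over the rack's front edge until its end overhangs by about 45 mm, then pinch that overhanging end by its two long edges and lift it out. Set it down gently, flat and centred, on the round pan of the balance and let go. Leave the blue carrier in its lane, and do not let the orange one fall.

Things in the scene. Friction and masses are not known exactly. Their poses are not given: they have to be found in the camera images.
- carrier_orange: Flat rigid orange plate 150 (its x) by 48 (its y) by 6 mm, 55 g, three white filter discs flush in its top. Origin: centre of its underside. Lies in either rack lane, its x along the rack's x; the ribs leave fingers no room beside it there. Slides easily when closed fingers, 2 mm above the lane floor, push its rear (+x) end. Tips off if over 75 mm overhangs.
- carrier_blue: Blue carrier of the same size and build, lying in the other lane; it stays there. Origin: centre of its underside.
- rack: Fixed grey rack, 180 (x) by 128 mm (y). Origin: underside centre, on the bench. Two flat lanes along x, open at both ends, centred at y = +30 and -30 mm, 52 mm wide, floor 45 mm above the bench; ribs at y = -60, 0, 60, 8 mm wide, rise 9 mm above it. Front edge: x = -90 mm, facing the robot's right, free air below. Carriers start 10 to 25 mm short of it.
- pan (a point): Centre of the top of the balance's fixed round steel pan, 76 mm across, 80 mm above the bench. It stands on a thin stem, its top 35 mm above the white body (45 mm high, 170 mm wide along y, x from -155 to +85 mm), so fingertips may dip below it beyond its rim. The carrier may lie on it at any angle, its ends overhanging.

How it is judged:
By the outcome, as a careful person would: the job done as asked, in the order asked, and still so for the second after the job is handed in, with the robot touching nothing.
It also fails if it takes over 51 s, if anything falls off the work surface, if the arm or the gripper's body presses on something with over 40 N, if the wrist force passes 120 N, or if a joint passes its speed limit or range.

### The arm

A 6-joint arm with a two-finger parallel gripper is mounted at the origin on the work surface. World frame = base frame: x ahead of the robot, y to its left, z up, the work surface at z = 0. Lengths are in m, angles in rad, forces in N, time in s.
With the tool pointing down it reaches from about 0.4 to 0.825 m from the base axis. Payload 7 kg.
Tool frame: the origin (TCP) lies between the finger pads; the fingertips stand 17 mm ahead of it and the grasp point (between the pads) lies 2 mm behind it; x points along the fingers, z is the direction in which the jaws open and shut, and the axes are right-handed (so a half turn about x gives the same grasp; the last joint's range is limited). The gripper opens to 88 mm and grips with 3 to 60 N. Pads are 19 mm wide; open, the fingers measure 130 mm over their backs; the gripper's body (78 mm by 193 mm) begins 47 mm behind the grasp point.
Start: joints at [-1.026, 0.359, 0.012, 0, -1.224, -0.288], TCP at [0.171, -0.653, 0.244] pointing down, gripper open.
Joint ranges: [-3.07, 3.07], [-1.43, 2.12], [-1.02, 1.25], [-3.03, 1.67], [-3.05, -0], [-3.03, 3.03]. Speed limits (rad/s): [2.39, 2.39, 3.01, 3.14, 3.14, 3.14].

### API

Orientations are given as [roll, pitch, yaw] about the fixed x, y, z axes, in that order (R = Rz(yaw) Ry(pitch) Rx(roll)).
In Python, from station import * gives the robot as it stands.
- The arm moves only by the tool step_arm, never from a script. Its argument "deltas" is a list of rows, each a list of 5 numbers: the shift along the tool's x, y, z in cm, then the turn about the tool's x in degrees, then the closure, from 0 (fully open) to 1 (shut). In form: [[dx, dy, dz, roll, fingers], ...]. A call has exactly 10 rows; each row is the pose to reach, as a shift and turn from the pose commanded when the call began, along the tool's axes at that moment; what a row does not reach only later rows make up. A row lasts 1/12 s, in which the tool goes at most 41.7 mm and 7.16 degrees, less where a joint would pass 70% of its speed; a pose out of reach is approached as far as the arm can. A call with a gripper value outside its range is refused whole. The fingers move at their own pace and stop on an object; "squeeze" is the grip in N (left out, the last holds). Time passes only in rows, so rows that repeat a pose let the fingers close, or fill a call up. It gives the time, the measured TCP pose, the force and the opening at its end, in the units of the state.
- get_state(): the state, without advancing time (a new reading comes with each control period).
- grab_frame(name): name is "scene" or "top" or "wrist"; returns a dict with "pixels" (400x640x3 uint8, red, green, blue), "range_z" (400x640 float32, m along the optical axis (not along the pixel's ray), 0 where there is no reading), "fx", "fy", "cx", "cy" (pixels), "k1" (the pictures are not rectified: a ray, as slopes to the right and down, at radius r is drawn at 1 + k1 r^2 times it, then the intrinsics apply), "view" (4x4, takes a point from world to camera coordinates); the wrist camera has in their place "hand_eye" (4x4, takes a point from camera to tool coordinates, whose origin is the TCP and whose axes are the tool frame's). Camera axes: x right, y down, z forward; pixel columns grow to the right and rows downward; lengths in m; the calibration is good to about 2 mm. A picture is of the moment at which its call begins: read the wrist's pose just before it.
- job_done(): hands the job in, once; it reports no verdict.
Trained networks look in the newest picture that a camera, given by its name, has taken for a name from the list of things; names that differ only in an ending like _2 or _b are one class to them, and where a whole thing is asked for, a point or a joint stands for the part that bears it (a point fixed in the world has none). Each returns a list of dicts, best first, with "conf" (0 to 1); they miss things now and then, are a little off and sometimes report something else, mostly with a low value. They report only what shows in the picture. A call takes as long as a camera call.
- boxes_of(thing, camera): "extent" ([left, top, right, bottom] in pixels, round what is visible of it).
- masks_of(thing, camera): "mask" (400x640 bool, what is visible of it) and "extent" ([left, top, right, bottom] in pixels, round what is visible of it).
The state is a dict: "t": time; "q": joint angles; "qd": joint speeds; "joint_efforts": joint torques, N m; "eef_pos": TCP position; "ee_rot": TCP orientation; "force": force on the tool from outside, world axes, zero at the start; "moment": the same for the moment, N m; "width": finger opening in m.
Only numpy, scipy, OpenCV 4.12 (cv2) and the standard library are available. Lean on these libraries where they do the work, as an engineer would, in place of code of your own. Each camera call takes 0.05 s, during which the arm holds its last target.

## Working session

There is one attempt and no reset: what is moved stays moved. The work goes in short steps, Python scripts to look and compute and a tool call to move; the robot and the scene stay as the last step left them, time stands still between calls to the robot, and variables do not carry over. Pictures are saved under pics/ and viewed, and the job is handed in when it is done.

Besides the shell and the picture viewer there is one more tool, called after "Emit:" as a command line: name --pt "numbers of a row" for each row, then --argument value for the rest. step_arm: Moves the arm, as the interface text tells. Its arguments: {"type":"object","properties":{"deltas":{"type":"array"},"squeeze":{"type":"number"}},"required":["deltas"]}

```bash
mkdir -p pics; ls; python3 - <<'E'
from station import *
import cv2
s=get_state();print(s)
for n in["scene","top"]:
    f=grab_frame(n)
    cv2.imwrite(f"pics/{n}0.png",f["pixels"][...,::-1])
    print(n,f["fx"],f["cx"],f["cy"],f["k1"],f["view"])
    for th in["carrier_orange","carrier_blue","rack","pan"]:
        print(th,[(b["conf"],b["extent"]) for b in boxes_of(th,n)][:3])
E
```

```text
pics
{'t': 0.0, 'q': array([-1.02594329e+00,  3.59407649e-01,  1.10646011e-02, -3.36717888e-04,
       -1.22408873e+00, -2.88079940e-01]), 'qd': array([-0.0009112 ,  0.00194748, -0.00107483, -0.00080774, -0.00141894,
       -0.00104694]), 'joint_efforts': array([ 3.51971694e-04, -5.82717919e+01,  2.93067473e+01,  6.99775279e+00,
        6.99288736e-03, -1.31287738e-04]), 'eef_pos': array([ 0.17126922, -0.6524419 ,  0.24261415]), 'ee_rot': array([0.09692385, 1.56913051, 1.92437859]), 'force': array([-0.40592508,  0.2357336 ,  0.77053857]), 'moment': array([ 0.05132748,  0.01268212, -0.03442159]), 'width': 0.08759989723358853}
scene 466.77661172043116 325.2401978012301 202.39337989794808 -0.12292701120871168 [[ 0.14357407  0.98963881  0.00122676 -0.07512428]
 [ 0.82736042 -0.11935082 -0.54884435 -0.41629888]
 [-0.54301125  0.07981479 -0.83592367  1.07289514]
 [ 0.          0.          0.          1.        ]]
carrier_orange [(0.97, [390.7, 169.7, 483.4, 194.7])]
carrier_blue [(0.75, [386.8, 138.0, 479.1, 163.8])]
rack [(0.57, [377.6, 134.4, 491.4, 215.4])]
pan [(0.74, [142.4, 153.7, 257.5, 307.5])]
top 405.85481120172636 323.7371084179276 201.87743003025955 -0.07841213447338889 [[-1.48673681e-03 -9.99998351e-01 -1.04320172e-03 -3.05313813e-02]
 [-9.74853358e-01  1.68182123e-03 -2.22840981e-01  5.50293337e-01]
 [ 2.22842368e-01  6.85662808e-04 -9.74854250e-01  7.52695954e-01]
 [ 0.00000000e+00  0.00000000e+00  0.00000000e+00  1.00000000e+00]]
carrier_orange [(0.56, [176.7, 203.0, 252.8, 235.4])]
carrier_blue [(0.82, [170.6, 231.2, 249.2, 265.9])]
rack [(0.89, [163.0, 194.7, 266.6, 270.7])]
pan [(0.92, [364.9, 153.7, 455.8, 278.2])]
```

View pics/scene0.png

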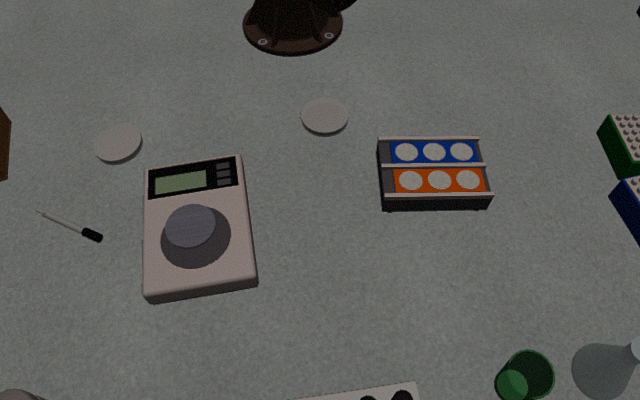

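View pics/top0.png

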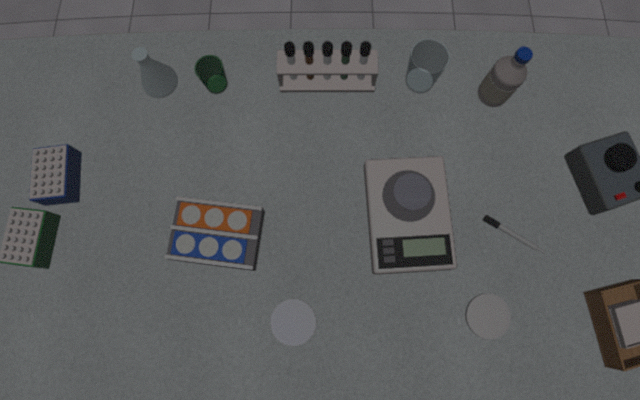

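The scene and top pictures agree. In the top picture the orange carrier is in the far lane at about (214,217), the blue one is at (209,246), and the pan is at about (409,195). The rack's open front end faces right, at about column 260. Next I'll compute positions.

```bash
cat > h.py <<'E'
from station import *
import numpy as np, cv2
def world(f,mask=None,T=None):
    """points (N,3) world for mask pixels"""
    K=np.array([[f["fx"],0,f["cx"]],[0,f["fy"],f["cy"]],[0,0,1]])
    z=f["range_z"]; m=(z>0) if mask is None else mask&(z>0)
    v,u=np.nonzero(m)
    p=np.stack([u,v],1).astype(float)[:,None]
    n=cv2.undistortPoints(p,K,np.array([f["k1"],0,0,0,0.]))[:,0]
    d=z[m]; c=np.c_[n*d[:,None],d]
    if T is None: T=np.linalg.inv(f["view"])
    return c@T[:3,:3].T+T[:3,3],u,v
def rect(P):
    (c,s,a)=cv2.minAreaRect((P[:,:2]*1000).astype(np.float32)); return c,s,a
def fit(P):
    c=np.median(P,0); return c
E
python3 - <<'E'
from h import *
for n in["scene","top"]:
    f=grab_frame(n)
    for th in["carrier_orange","carrier_blue","rack","pan"]:
        r=masks_of(th,n)
        if not r: print(n,th,None);continue
        m=r[0]["mask"]
        P,u,v=world(f,m)
        z=P[:,2]; print(n,th,r[0]["conf"],len(P),"zpct",np.percentile(z,[2,10,25,50,75,90,98]).round(4))
        if th.startswith("carrier"):
            Q=P[abs(z-np.median(z))<.006]; print("  ",np.round(np.mean(Q,0),4),rect(Q))
        elif th=="pan":
            Q=P[(z>.07)&(z<.09)]; print("  pan",len(Q),np.mean(Q,0).round(4),rect(Q), cv2.minEnclosingCircle((Q[:,:2]*1000).astype(np.float32)))
            B=P[(z>.038)&(z<.052)];print("  body",rect(B))
        else:
            Q=P[(z>.035)&(z<.062)];print("  rack",rect(Q))
E
```

```text
scene carrier_orange 0.82 2103 zpct [0.0497 0.0507 0.0513 0.052  0.0527 0.0534 0.0543]
   [0.5202 0.1886 0.052 ] ((518.7673950195312, 189.66375732421875), (148.8511199951172, 52.0573616027832), 82.83761596679688)
scene carrier_blue 0.86 1849 zpct [0.0496 0.0506 0.0513 0.0521 0.0528 0.0536 0.0546]
   [0.4605 0.1952 0.0521] ((461.79864501953125, 197.70413208007812), (153.32003784179688, 55.27694320678711), 84.39407348632812)
scene rack None
scene pan 0.7 14702 zpct [0.0185 0.0428 0.0449 0.0461 0.0473 0.0795 0.0816]
  pan 1768 [ 0.5678 -0.2077  0.0805] ((566.0484008789062, -208.26194763183594), (75.14063262939453, 75.06414794921875), 1.4630439281463623) ((566.1817016601562, -207.4100799560547), 38.89442443847656)
  body ((532.1924438476562, -210.53863525390625), (240.2925262451172, 170.51754760742188), 3.1713356971740723)
top carrier_orange 0.71 1705 zpct [0.0484 0.05   0.0509 0.0518 0.0528 0.0537 0.0548]
   [0.5212 0.1915 0.0518] ((520.87353515625, 192.060302734375), (148.6154022216797, 51.78902053833008), 82.97123718261719)
top carrier_blue 0.64 1761 zpct [0.0487 0.0499 0.0508 0.0518 0.0527 0.0536 0.0548]
   [0.4614 0.1983 0.0518] ((461.76025390625, 199.4691925048828), (151.8136444091797, 49.04563903808594), 82.99361419677734)
top rack 0.92 2277 zpct [0.0153 0.0417 0.0449 0.0486 0.0544 0.0556 0.0568]
  rack ((491.6073913574219, 191.35012817382812), (182.25636291503906, 130.1853485107422), 83.32395935058594)
top pan 0.88 9614 zpct [0.0225 0.0432 0.0446 0.0459 0.0473 0.079  0.0818]
  pan 1110 [ 0.5675 -0.2057  0.0805] ((567.5886840820312, -205.755859375), (75.02934265136719, 74.02996063232422), 68.84786224365234) ((567.9242553710938, -206.57733154296875), 38.490562438964844)
  body ((533.0279541015625, -207.77719116210938), (241.76397705078125, 170.50486755371094), 3.088169813156128)
```

```bash
cat >> h.py <<'E'
from scipy.spatial.transform import Rotation as Ro
def pose():
    s=get_state(); return s,Ro.from_euler('xyz',s["ee_rot"]).as_matrix(),np.array(s["eef_pos"])
def plan(*targets,jaw=None):
    s,R,p=pose(); print("t",round(s["t"],2),"pos",p.round(4),"F",s["force"].round(2),"w",round(s["width"],4))
    for t in targets: print(" d cm",((np.array(t)-p)@R*100).round(2))
    if jaw is not None:
        j=R.T@np.array([*jaw,0]); a=np.degrees(np.arctan2(-j[1],j[2])); print(" roll",round(a,2),"or",round(a-np.sign(a)*180,2))
ax=np.radians(83.1); X=np.array([np.cos(ax),np.sin(ax)]); Y=np.array([-X[1],X[0]])
E
python3 - <<'E'
from h import *
s,R,p=pose();print(R.round(4))
rear=np.array([.5205,.191])+X*.120
print(rear)
plan([.45,-.30,.244],[*rear,.20],jaw=Y)
f=grab_frame("wrist");print(f["hand_eye"],f["fx"])
E
```

```text
[[ 0.     -0.9672 -0.2539]
 [-0.     -0.2539  0.9672]
 [-1.     -0.     -0.    ]]
[0.53491642 0.31013088]
t 1.0 pos [ 0.1714 -0.6529  0.2436] F [0.3  0.06 0.35] w 0.0878
 d cm [ -0.04 -35.91  27.06]
 d cm [  4.36 -59.61  83.91]
 roll -68.39 or 111.61
[[ 1.41535848e-03 -2.51185597e-01  9.67937907e-01 -1.41154209e-01]
 [ 4.66684814e-04 -9.67938606e-01 -2.51186460e-01  6.66457480e-02]
 [ 9.99998889e-01  8.07240809e-04 -1.25275561e-03 -1.57115656e-05]
 [ 0.00000000e+00  0.00000000e+00  0.00000000e+00  1.00000000e+00]] 327.35494267673624
```

Emit:
step_arm --pt "0 -2 1.5 -4 0.3" --pt "0 -5.5 4.2 -10 0.6" --pt "0 -9 6.9 -16 1" --pt "0 -12.5 9.6 -23 1" --pt "0 -16 12.3 -30 1" --pt "0 -19.5 15 -37 1" --pt "0 -23 17.7 -44 1" --pt "0 -26.5 20.4 -51 1" --pt "0 -30 23 -58 1" --pt "0 -33 25 -65 1"

```text
t: 1.88
eef_pos: [0.4187, -0.3361, 0.2441]
ee_rot: [3.016, 1.57, -0.299]
force: [0.7, -0.9, 0.5]
width: 0.0269
```

```bash
python3 - <<'E'
from h import *
rear=np.array([.5205,.191])+X*.120
plan([*rear,.20],jaw=Y)
E
```

```text
t 1.88 pos [ 0.4187 -0.3361  0.2441] F [ 0.7  -0.91  0.46] w 0.0269
 d cm [  4.4  -65.66  -0.29]
 roll -3.04 or 176.96
```

Emit:
step_arm --pt "0 -2 0 -1 1" --pt "0 -5.5 0 -2 1" --pt "0 -9.3 0 -3 1" --pt "0 -13.2 0 -3 1" --pt "0 -17 0 -3 1" --pt "0 -21 0 -3 1" --pt "0 -25 0 -3 1" --pt "0 -29 0 -3 1" --pt "0 -33 0 -3 1" --pt "0 -36 0 -3 1"

```text
t: 2.72
eef_pos: [0.4825, 0.019, 0.2441]
ee_rot: [-2.561, 1.569, 0.455]
force: [1.2, -0.7, 0.1]
width: 0.0003
```

```bash
python3 - <<'E'
from h import *
rear=np.array([.5205,.191])+X*.120
plan([*rear,.20],jaw=Y)
E
```

```text
t 2.72 pos [0.4825 0.019  0.2441] F [ 1.17 -0.69  0.11] w 0.0003
 d cm [  4.43 -29.53  -1.54]
 roll -0.32 or 179.68
```

Emit:
step_arm --pt "0 -2 -0.2 0 1" --pt "0 -5.5 -0.4 0 1" --pt "0.5 -9.2 -0.6 0 1" --pt "1 -13 -0.8 0 1" --pt "1.5 -17 -1 0 1" --pt "2.5 -21 -1.2 0 1" --pt "3.5 -25 -1.4 0 1" --pt "4.4 -28 -1.5 0 1" --pt "4.4 -29.5 -1.5 0 1" --pt "4.4 -29.5 -1.5 0 1"

```text
t: 3.55
eef_pos: [0.5346, 0.3097, 0.1983]
ee_rot: [1.061, 1.569, -2.205]
force: [0.6, -0.3, 0.2]
width: 0.0002
```

```bash
cat > see.py <<'E'
from h import *
import sys
def look(cam,tag,things=("carrier_orange","rack")):
    s,R,p=pose(); f=grab_frame(cam)
    cv2.imwrite(f"pics/{tag}.png",f["pixels"][...,::-1])
    T=None
    if cam=="wrist":
        E=np.eye(4);E[:3,:3]=R;E[:3,3]=p; T=E@f["hand_eye"]
    for th in things:
        r=masks_of(th,cam)
        if not r: print(cam,th,None);continue
        P,u,v=world(f,r[0]["mask"],T); z=P[:,2]
        print(cam,th,r[0]["conf"],np.round(r[0]["extent"]),len(P),"z",np.percentile(z,[5,50,95]).round(4))
        Q=P[abs(z-np.median(z))<.006] if th!="rack" else P[(z>.04)&(z<.06)]
        print("   mean",Q.mean(0).round(4),rect(Q))
        if th.startswith("carrier"):
            ends=(Q[:,:2]@X); print("   along X pct",np.percentile(ends,[.5,99.5]).round(4),"Y mid",np.mean(np.percentile(Q[:,:2]@Y,[.5,99.5])).round(4))
        if th=="rack":
            a=Q[:,:2]@X;b=Q[:,:2]@Y;print("   X",np.percentile(a,[.5,99.5]).round(4),"Y",np.percentile(b,[.5,99.5]).round(4))
    return f,T
E
python3 - <<'E'
from see import *
look("wrist","w1");look("top","t1");look("scene","s1")
plan(jaw=Y)
E
```

```text
wrist carrier_orange 0.79 [292.   1. 351. 140.] 8025 z [0.0499 0.0513 0.0526]
   mean [0.5241 0.209  0.0513] ((524.35400390625, 211.41551208496094), (109.40008544921875, 50.2819709777832), 83.02079010009766)
   along X pct [0.22   0.3263] Y mid -0.4951
wrist rack 0.89 [276.   0. 437. 152.] 7291 z [0.0441 0.0532 0.055 ]
   mean [0.4956 0.2277 0.0508] ((495.13482666015625, 219.99826049804688), (119.85541534423828, 128.32916259765625), 82.8477554321289)
   X [0.2205 0.3378] Y [-0.5289 -0.4017]
top carrier_orange 0.59 [176. 204. 254. 236.] 1705 z [0.0491 0.0518 0.0543]
   mean [0.5208 0.1914 0.0518] ((521.9801025390625, 192.07464599609375), (148.96829223632812, 49.76144790649414), 82.84187316894531)
   along X pct [0.1798 0.3264] Y mid -0.4947
top rack 0.56 [162. 192. 268. 271.] 2287 z [0.0256 0.0487 0.0561]
   mean [0.4894 0.1794 0.0502] ((491.1087341308594, 191.27520751953125), (182.12257385253906, 129.7056427001953), 83.0145034790039)
   X [0.1587 0.3384] Y [-0.5289 -0.4001]
scene carrier_orange 0.79 [392. 169. 487. 194.] 2137 z [0.0502 0.052  0.0539]
   mean [0.5205 0.1889 0.052 ] ((521.343994140625, 190.52040100097656), (150.95338439941406, 53.78759765625), 82.85004425048828)
   along X pct [0.1767 0.3243] Y mid -0.4945
scene rack 0.6 [376. 134. 494. 212.] 4338 z [0.0122 0.0467 0.0556]
   mean [0.4984 0.1774 0.0505] ((489.84661865234375, 189.64126586914062), (180.1987762451172, 130.75604248046875), 82.75670623779297)
   X [0.1573 0.3354] Y [-0.5283 -0.3994]
t 4.0 pos [0.5347 0.3063 0.2002] F [-1.39  0.64  0.71] w 0.0002
 roll -0.44 or 179.56
```

View pics/w1.png

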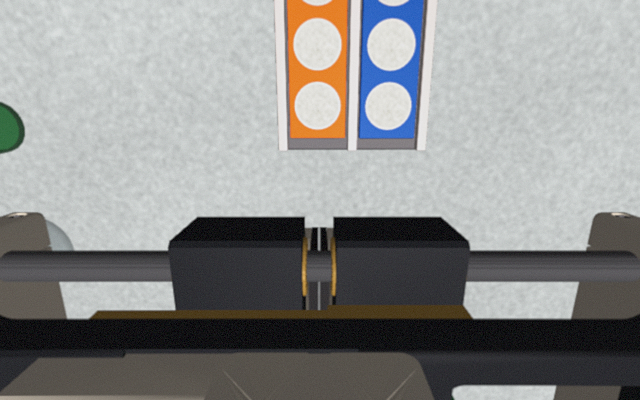

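The wrist picture shows the orange lane straight ahead of the closed fingers, with the carrier's rear edge at about (317,138) and the rack's rear edge at row 150. The fingers are around (318,240). I'll descend behind the lane, then push.

```bash
cat >> h.py <<'E'
def XY(x,y,z): return [*(X*x+Y*y),z]
def here():
    s,R,p=pose(); print("XYz",(p[:2]@X).round(4),(p[:2]@Y).round(4),p[2].round(4),"F",s["force"].round(2),"w",s["width"].round(4),"t",round(s["t"],2))
E
python3 - <<'E'
from h import *
here()
plan(XY(.365,-.4947,.064),XY(.345,-.4947,.064),XY(.280,-.4947,.064))
E
```

```text
Traceback (most recent call last):
  File "h.py", line 28, in here
    s,R,p=pose(); print("XYz",(p[:2]@X).round(4),(p[:2]@Y).round(4),p[2].round(4),"F",s["force"].round(2),"w",s["width"].round(4),"t",round(s["t"],2))
                                                                                                              ^^^^^^^^^^^^^^^^
AttributeError: 'float' object has no attribute 'round'
```

```bash
sed -i 's/s\["width"\].round(4)/round(s["width"],4)/' h.py
python3 - <<'E'
from h import *
here()
plan(XY(.365,-.4947,.064),XY(.345,-.4947,.064),XY(.280,-.4947,.064))
E
```

```text
XYz 0.3683 -0.494 0.2002 F [-1.39  0.64  0.71] w 0.0002 t 4.0
t 4.0 pos [0.5347 0.3063 0.2002] F [-1.39  0.64  0.71] w 0.0002
 d cm [13.62  0.34 -0.06]
 d cm [13.62  2.34 -0.08]
 d cm [13.61  8.84 -0.13]
```

Emit:
step_arm --pt "1.5 0 0 0 1" --pt "4 0 0 0 1" --pt "7 0 0 0 1" --pt "9.5 0 0 0 1" --pt "11.5 0 0 0 1" --pt "12.7 0 -0.1 0 1" --pt "13.3 0 -0.1 0 1" --pt "13.6 0 -0.1 0 1" --pt "13.6 0 -0.1 0 1" --pt "13.6 0 -0.1 0 1"

```text
t: 4.83
eef_pos: [0.5362, 0.3074, 0.0647]
ee_rot: [-2.317, 1.569, 0.698]
force: [0.0, 1.1, 0.9]
width: 0.0008
```

```bash
python3 - <<'E'
from see import *
here(); look("wrist","w2");here()
plan(XY(.345,-.4947,.064),XY(.280,-.4947,.064),jaw=Y)
E
```

```text
XYz 0.3695 -0.4954 0.0647 F [0.04 1.06 0.91] w 0.0008 t 4.83
wrist carrier_orange 0.78 [269.   2. 377. 167.] 17553 z [0.0501 0.0513 0.0525]
   mean [0.5263 0.2284 0.0513] ((526.6676025390625, 230.9649200439453), (71.5316390991211, 50.104923248291016), 82.8372802734375)
   along X pct [0.2574 0.3269] Y mid -0.4951
wrist rack 0.75 [240.   2. 549. 188.] 17363 z [0.0443 0.0532 0.0549]
   mean [0.4967 0.2451 0.0508] ((497.3201599121094, 238.84237670898438), (83.00357818603516, 128.80685424804688), 82.71942138671875)
   X [0.2578 0.3378] Y [-0.5287 -0.4016]
XYz 0.3695 -0.4952 0.0648 F [-0.31  0.58 -1.12] w 0.0004 t 4.98
t 4.98 pos [0.536  0.3073 0.0648] F [-0.31  0.58 -1.12] w 0.0004
 d cm [0.07 2.45 0.04]
 d cm [ 0.06  8.95 -0.01]
 roll -0.38 or 179.62
```

View pics/w2.png

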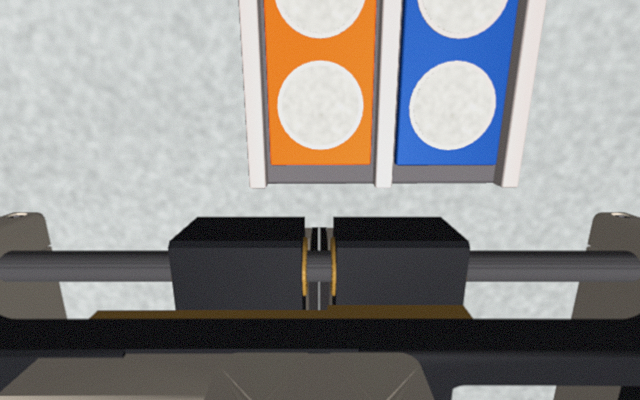

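```bash
python3 - <<'E'
from see import *
s,R,p=pose();f=grab_frame("wrist");E=f["hand_eye"]
m=np.ones((400,640),bool);P,u,v=world(f,m,E)
for (a,b) in [(200,225),(240,225),(300,225),(318,225),(340,225),(400,225),(240,260),(302,270),(240,290),(318,235),(311,240),(325,240),(100,265),(20,240),(200,310)]:
    k=np.argmin((u-a)**2+(v-b)**2);print(a,b,u[k],v[k],(P[k]*1000).round(1))
E
```

```text
200 225 200 225 [-60.2  38.2 -31.7]
240 225 240 225 [-62.2  38.9 -20.7]
300 225 300 225 [-60.2  38.2  -5.5]
318 225 318 225 [64.5 -6.3 -1.1]
340 225 340 225 [-61.1  38.5   4.9]
400 225 400 225 [-61.9  38.8  20.2]
240 260 240 260 [-74.   34.8 -18.2]
302 270 302 270 [-69.1  29.9  -4.7]
240 290 240 290 [-73.   26.8 -18.9]
318 235 318 235 [ 64.2 -13.2  -1.1]
311 240 311 240 [ 0.1  9.4 -4.2]
325 240 325 240 [-0.3  9.6  2.3]
100 265 100 265 [-65.9  29.6 -55.5]
20 240 20 240 [-57.8  33.  -81.8]
200 310 200 310 [-75.   22.9 -27.8]
```

Emit:
step_arm --pt "0.05 0.8 0.05 0 1" --pt "0.07 2 0.05 0 1" --pt "0.07 2.8 0.05 0 1" --pt "0.07 3.4 0.05 0 1" --pt "0.07 4.1 0.04 0 1" --pt "0.07 4.9 0.03 0 1" --pt "0.07 5.7 0.02 0 1" --pt "0.07 6.5 0.01 0 1" --pt "0.07 7.2 0 0 1" --pt "0.07 7.6 0 0 1"

```text
t: 5.87
eef_pos: [0.5258, 0.2305, 0.063]
ee_rot: [-1.812, 1.571, 1.202]
force: [0.4, 0.1, 1.3]
width: 0.0002
```

```bash
python3 - <<'E'
from see import *
here(); look("top","t3");look("scene","s3");here()
E
```

```text
XYz 0.292 -0.4943 0.063 F [0.42 0.11 1.26] w 0.0002 t 5.87
top carrier_orange 0.67 [201. 206. 275. 237.] 1680 z [0.0492 0.0518 0.0542]
   mean [0.5159 0.144  0.0518] ((516.5928344726562, 145.04959106445312), (146.6001739501953, 51.565921783447266), 83.02603912353516)
   along X pct [0.1333 0.2758] Y mid -0.496
top rack 0.61 [169. 201. 265. 270.] 1401 z [0.0225 0.0525 0.0563]
   mean [0.4782 0.1563 0.0511] ((491.0572204589844, 191.4022979736328), (181.53802490234375, 129.01905822753906), 83.37161254882812)
   X [0.1586 0.3358] Y [-0.5286 -0.4002]
scene carrier_orange 0.89 [365. 169. 456. 196.] 2109 z [0.05   0.052  0.0537]
   mean [0.5152 0.1411 0.0519] ((514.640380859375, 143.89430236816406), (150.65794372558594, 51.122074127197266), 82.47245788574219)
   along X pct [0.1301 0.2768] Y mid -0.4935
scene rack 0.69 [378. 136. 485. 213.] 2621 z [0.014  0.0461 0.0558]
   mean [0.4941 0.15   0.051 ] ((486.42681884765625, 164.11715698242188), (128.4611358642578, 130.7761993408203), 82.96968841552734)
   X [0.1573 0.2817] Y [-0.5283 -0.3994]
XYz 0.2932 -0.4943 0.0628 F [0.17 0.48 0.4 ] w 0.0003 t 6.17
```

View pics/s3.png

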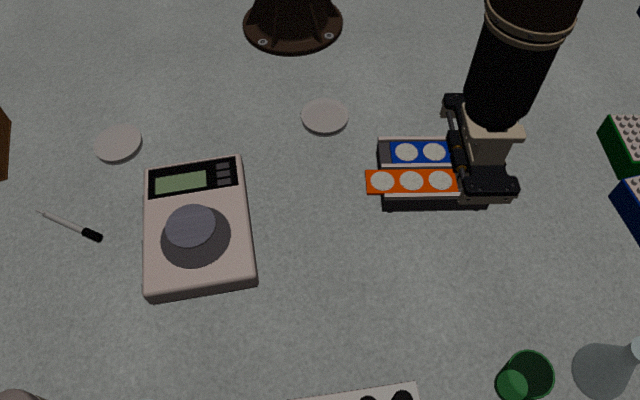

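The orange carrier has slid out cleanly and overhangs by about 26 mm, with its front end at column 366 in the scene picture. It needs about 19 mm more.

Emit:
step_arm --pt "-0.1 0.2 0 0 1" --pt "-0.1 0.5 0 0 1" --pt "-0.1 0.8 0 0 1" --pt "-0.1 1.1 0 0 1" --pt "-0.1 1.35 0 0 1" --pt "-0.1 1.55 0 0 1" --pt "-0.1 1.7 0 0 1" --pt "-0.1 1.8 0 0 1" --pt "-0.1 1.85 0 0 1" --pt "-0.1 1.85 0 0 1"

```text
t: 7.0
eef_pos: [0.5235, 0.213, 0.0639]
ee_rot: [1.106, 1.571, -2.163]
force: [-0.1, 0.8, -0.3]
width: 0.0003
```

```bash
python3 - <<'E'
from see import *
here(); look("top","t4");look("scene","s4");here()
E
```

```text
XYz 0.2743 -0.4942 0.0639 F [-0.08  0.76 -0.31] w 0.0003 t 7.0
top carrier_orange 0.66 [211. 206. 282. 237.] 1611 z [0.0495 0.0519 0.0543]
   mean [0.5138 0.1261 0.0519] ((513.9825439453125, 126.75474548339844), (144.3542938232422, 50.17416763305664), 81.80154418945312)
   along X pct [0.1165 0.2566] Y mid -0.4951
top rack 0.65 [176. 199. 264. 270.] 1254 z [0.0213 0.0523 0.0563]
   mean [0.4771 0.1492 0.051 ] ((490.0899658203125, 183.42938232421875), (165.6942596435547, 128.9798583984375), 83.40290832519531)
   X [0.1586 0.3211] Y [-0.5288 -0.4002]
scene carrier_orange 0.71 [355. 170. 447. 196.] 2178 z [0.0499 0.0518 0.0537]
   mean [0.5133 0.1247 0.0518] ((512.66650390625, 127.05078125), (151.57595825195312, 53.92731857299805), 84.28653717041016)
   along X pct [0.1128 0.2613] Y mid -0.4933
scene rack 0.66 [380. 136. 486. 215.] 2607 z [0.0122 0.0456 0.0558]
   mean [0.4891 0.1414 0.051 ] ((484.9102478027344, 150.91590881347656), (102.8589859008789, 132.2882080078125), 82.57786560058594)
   X [0.1573 0.2569] Y [-0.5282 -0.3987]
XYz 0.2745 -0.4941 0.0638 F [-0.31 -0.85 -0.14] w 0.0006 t 7.3
```

View pics/t4.png

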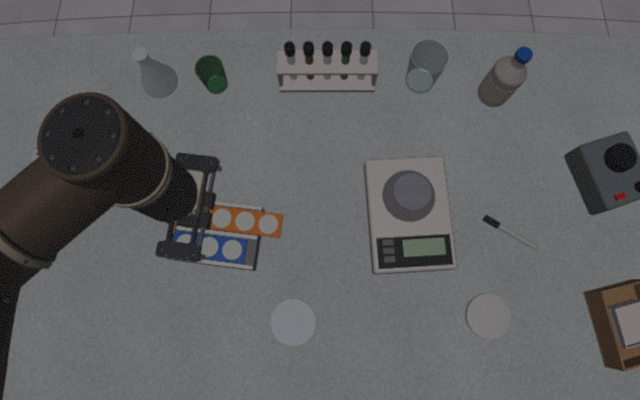

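Overhang is now about 43.5 mm: the front end sits at X≈0.1145 and the rack edge at 0.158. The top picture shows the end out at (282,224). I'll retreat upward and go round to the front.

Emit:
step_arm --pt "0 -0.5 0 0 1" --pt "-0.5 -1.2 0 0 1" --pt "-3 -1.5 0 0 1" --pt "-6.5 -1.5 0 0 1" --pt "-9.5 -0.5 0 0 0.8" --pt "-10 3 0 0 0.4" --pt "-10 6.5 0 0 0" --pt "-10 10 0 0 0" --pt "-10 12.8 0 0 0" --pt "-10 14 0 0 0"

```text
t: 8.13
eef_pos: [0.5051, 0.0722, 0.1645]
ee_rot: [-2.174, 1.571, 0.839]
force: [-0.2, -0.1, -0.7]
width: 0.0349
```

```bash
python3 - <<'E'
from see import *
here(); look("wrist","w5");look("top","t5");here()
plan(XY(.1345,-.4947,.10),XY(.1345,-.4947,.046),jaw=Y)
E
```

```text
XYz 0.1323 -0.4927 0.1645 F [-0.17 -0.14 -0.71] w 0.0349 t 8.13
wrist carrier_orange 0.77 [289. 171. 347. 314.] 6177 z [0.0497 0.0511 0.0523]
   mean [0.5112 0.1028 0.0511] ((512.89794921875, 113.31510925292969), (121.86077117919922, 49.50384521484375), 83.17654418945312)
   along X pct [0.1134 0.2341] Y mid -0.4952
wrist rack 0.9 [279. 213. 418. 312.] 1794 z [0.0135 0.0445 0.0544]
   mean [0.5009 0.1362 0.0494] ((500.3485412597656, 138.2865447998047), (80.77918243408203, 96.10580444335938), 82.07572937011719)
   X [0.1576 0.236 ] Y [-0.5283 -0.4317]
top carrier_orange 0.72 [206. 210. 284. 230.] 413 z [0.0497 0.0519 0.0544]
   mean [0.5141 0.1571 0.0519] ((513.0526733398438, 129.04080200195312), (151.12069702148438, 39.98487091064453), 85.77960205078125)
   along X pct [0.1154 0.2638] Y mid -0.4942
top rack 0.93 [163. 199. 263. 271.] 1704 z [0.0429 0.0468 0.0559]
   mean [0.4943 0.227  0.0488] ((490.0656433105469, 191.6173095703125), (181.32542419433594, 126.99906921386719), 83.2125473022461)
   X [0.161  0.3387] Y [-0.5237 -0.4   ]
XYz 0.1356 -0.4936 0.164 F [ 0.01 -0.12  0.68] w 0.0584 t 8.43
t 8.43 pos [0.5063 0.0754 0.164 ] F [ 0.01 -0.12  0.68] w 0.0584
 d cm [ 6.4   0.11 -0.11]
 d cm [11.8   0.12 -0.11]
 roll -0.34 or 179.66
```

View pics/w5.png

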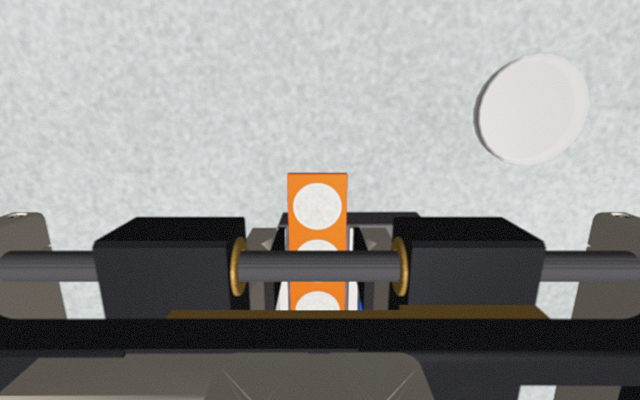

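The wrist picture shows the overhanging end centred between the opening jaws (x≈317, end at row 172). Measured overhang is about 44 mm. Now to descend.

Emit:
step_arm --pt "0 0.05 -0.1 0 0" --pt "1 0.1 -0.1 0 0" --pt "2.5 0.1 -0.1 0 0" --pt "4.5 0.1 -0.13 0 0" --pt "6.5 0.1 -0.13 0 0" --pt "8.5 0.1 -0.13 0 0" --pt "10.2 0.1 -0.13 0 0" --pt "11.2 0.1 -0.13 0 0" --pt "11.8 0.1 -0.13 0 0" --pt "11.8 0.1 -0.13 0 0"

```text
t: 9.27
eef_pos: [0.5063, 0.073, 0.0444]
ee_rot: [0.626, 1.568, -2.643]
force: [1.0, -0.1, 0.1]
width: 0.0877
```

```bash
python3 - <<'E'
from see import *
here(); look("wrist","w6");here()
plan(XY(.1345,-.4952,.046))
E
```

```text
XYz 0.1333 -0.4939 0.0444 F [ 1.03 -0.08  0.15] w 0.0877 t 9.27
wrist carrier_orange 0.83 [268. 221. 375. 318.] 6248 z [0.0492 0.0511 0.0522]
   mean [0.5077 0.0728 0.0509] ((507.6600646972656, 76.25819396972656), (47.33929443359375, 48.14019012451172), 82.92462158203125)
   along X pct [0.1133 0.159 ] Y mid -0.4948
wrist rack None
XYz 0.1339 -0.495 0.0465 F [-0.09 -0.8  -0.43] w 0.0876 t 9.42
t 9.42 pos [0.5075 0.0734 0.0465] F [-0.09 -0.8  -0.43] w 0.0876
 d cm [ 0.05 -0.06 -0.01]
```

View pics/w6.png

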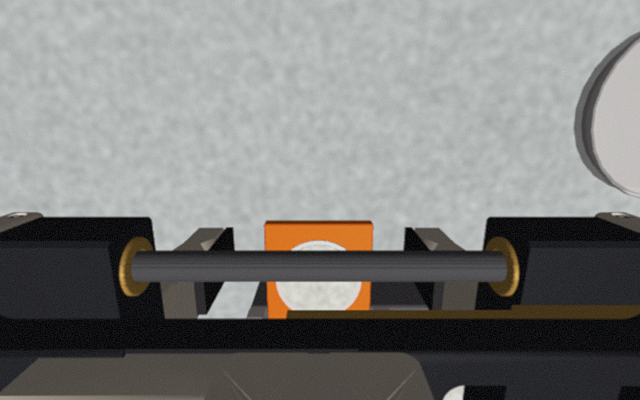

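The carrier end (columns 265–372, row 222) sits centred between the pads at columns 233 and 405. I'll close with 25 N.

Emit:
step_arm --pt "0 0 0 0 0.2" --pt "0 0 0 0 0.35" --pt "0 0 0 0 0.42" --pt "0 0 0 0 0.5" --pt "0 0 0 0 0.6" --pt "0 0 0 0 0.8" --pt "0 0 0 0 1" --pt "0 0 0 0 1" --pt "0 0 0 0 1" --pt "0 0 0 0 1" --squeeze 25

```text
t: 10.25
eef_pos: [0.507, 0.0731, 0.0459]
ee_rot: [1.056, 1.571, -2.213]
force: [-1.1, 0.5, 1.2]
width: 0.0474
```

```bash
python3 - <<'E'
from see import *
here(); look("wrist","w7",("carrier_orange",));here()
E
```

```text
XYz 0.1335 -0.4945 0.0459 F [-1.11  0.52  1.16] w 0.0474 t 10.25
wrist carrier_orange None
XYz 0.1335 -0.4945 0.0459 F [-1.27 -0.17  1.59] w 0.0473 t 10.35
```

Emit:
step_arm --pt "-0.1 0 0 0 1" --pt "-0.4 0 0 0 1" --pt "-0.9 0 0 0 1" --pt "-1.5 0 0 0 1" --pt "-2.3 0 0 0 1" --pt "-3.2 0 0 0 1" --pt "-4.2 0 0 0 1" --pt "-5.2 0 0 0 1" --pt "-6 0 0 0 1" --pt "-6.4 0 0 0 1"

```text
t: 11.18
eef_pos: [0.5076, 0.0734, 0.1117]
ee_rot: [-2.569, 1.569, 0.445]
force: [0.3, 0.1, -0.5]
width: 0.0478
```

```bash
cat > tilt.py <<'E'
from see import *
def tilt(cam,tag):
    s,R,p=pose(); f=grab_frame(cam); cv2.imwrite(f"pics/{tag}.png",f["pixels"][...,::-1])
    r=masks_of("carrier_orange",cam)
    if not r: print(cam,None);return
    m=cv2.erode(r[0]["mask"].astype(np.uint8),np.ones((3,3),np.uint8))>0
    P,_,_=world(f,m); q=P[abs(P[:,2]-np.median(P[:,2]))<.02]
    c=q.mean(0); a=(q[:,:2]-c[:2])@X; b=(q[:,:2]-c[:2])@Y
    A=np.c_[a,b,np.ones(len(a))]; k=np.linalg.lstsq(A,q[:,2],rcond=None)[0]
    print(cam,r[0]["conf"],"slope X,Y deg",np.degrees(k[:2]).round(2),"z0",k[2].round(4),"c",c.round(4),"Xr",np.percentile(q[:,:2]@X,[.5,99.5]).round(4),"Ymid",np.percentile(q[:,:2]@Y,[.5,99.5]).mean().round(4),rect(q),
      "rel TCP",((c[:2]-p[:2])@X).round(4),"z at centre",(k[2]+k[0]*((p[:2]-c[:2])@X+.055)).round(4))
E
python3 - <<'E'
from tilt import *
here(); tilt("scene","s8");tilt("top","t8");here()
E
```

```text
XYz 0.1339 -0.4951 0.1117 F [ 0.32  0.06 -0.47] w 0.0478 t 11.18
scene 0.91 slope X,Y deg [-0.13  0.57] z0 0.1175 c [0.5198 0.1642 0.1175] Xr [0.1897 0.2597] Ymid -0.4956 ((518.7877197265625, 163.13531494140625), (72.26358795166016, 46.957149505615234), 82.27474212646484) rel TCP 0.0916 z at centre 0.1176
top None
XYz 0.1334 -0.4943 0.1098 F [-0.45  0.51 -0.43] w 0.0475 t 11.38
```

View pics/s8.png

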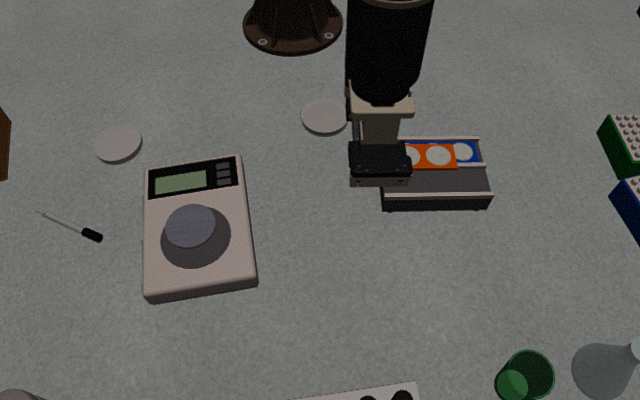

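Carrier lifted and level, with slope about -0.1°. In the scene picture its far end at about (455,156) is clear of the rack and the blue carrier is still in its lane. Next, carry it to the pan.

```bash
python3 - <<'E'
from h import *
pan=np.array([.567,-.2068]); t=pan-.055*X
plan([*t,.15],[*t,.10],[*t,.081],jaw=Y)
E
```

```text
t 11.38 pos [0.5068 0.0731 0.1098] F [-0.45  0.51 -0.43] w 0.0475
 d cm [-4.03 32.49 -9.57]
 d cm [ 0.97 32.49 -9.57]
 d cm [ 2.87 32.49 -9.57]
 roll -0.4 or 179.6
```

Emit:
step_arm --pt "-0.5 0.2 0 0 1" --pt "-1.5 0.8 -0.2 0 1" --pt "-2.6 1.8 -0.5 0 1" --pt "-3.5 3.2 -0.9 0 1" --pt "-4 5 -1.4 0 1" --pt "-4 7 -2 0 1" --pt "-4 9.2 -2.7 0 1" --pt "-4 11.4 -3.4 0 1" --pt "-4 13.6 -4 0 1" --pt "-4 15.8 -4.6 0 1"

```text
t: 12.22
eef_pos: [0.5326, -0.091, 0.1505]
ee_rot: [2.514, 1.571, -0.754]
force: [0.6, -0.4, -1.1]
width: 0.0474
```

Emit:
step_arm --pt "0 2.2 -0.7 0 1" --pt "0 4.4 -1.4 0 1" --pt "0 6.6 -2 0 1" --pt "0 8.8 -2.6 0 1" --pt "0 11 -3.3 0 1" --pt "0 13 -3.9 0 1" --pt "0 14.7 -4.4 0 1" --pt "0 16 -4.8 0 1" --pt "0 16.6 -5 0 1" --pt "0 16.7 -5 0 1"

```text
t: 13.05
eef_pos: [0.5609, -0.2626, 0.1498]
ee_rot: [0.345, 1.57, -2.925]
force: [0.3, -0.3, -1.7]
width: 0.0475
```

```bash
python3 - <<'E'
from tilt import *
here(); tilt("scene","s9");tilt("top","t9");here()
pan=np.array([.567,-.2068]); t=pan-.055*X
plan([*t,.10],[*t,.083],jaw=Y)
E
```

```text
XYz -0.1933 -0.5884 0.1498 F [ 0.3  -0.34 -1.67] w 0.0475 t 13.05
scene 0.8 slope X,Y deg [-0.29  0.58] z0 0.1554 c [ 0.5713 -0.1909  0.1554] Xr [-0.1775 -0.0663] Ymid -0.589 ((569.6624145507812, -194.3991241455078), (118.32415008544922, 47.40855407714844), 82.84416198730469) rel TCP 0.0724 z at centre 0.1555
top None
XYz -0.1915 -0.5881 0.15 F [ 0.11  0.67 -1.18] w 0.0475 t 13.25
t 13.25 pos [ 0.5609 -0.2607  0.15  ] F [ 0.11  0.67 -1.18] w 0.0475
 d cm [5.   0.07 0.04]
 d cm [6.7  0.07 0.04]
 roll -0.35 or 179.65
```

View pics/t9.png

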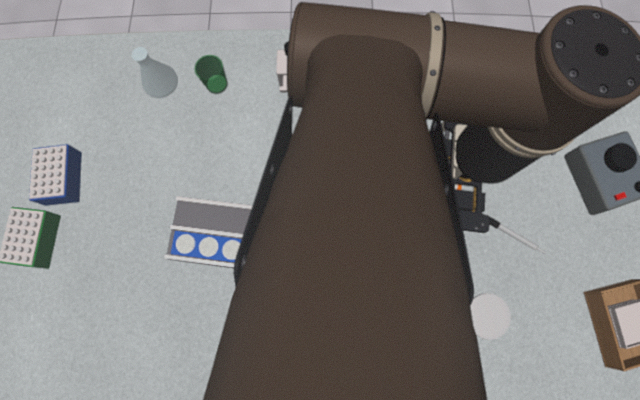

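The top view is blocked by the arm, though the blue carrier still shows in its lane at (205,243). The scene view gives a level carrier centred over the pan. I'll descend in stages.

Emit:
step_arm --pt "0.5 0.07 0.03 0 1" --pt "1.3 0.07 0.03 0 1" --pt "2.3 0.07 0.03 0 1" --pt "3.4 0.07 0.03 0 1" --pt "4.4 0.07 0.03 0 1" --pt "5.2 0.07 0.03 0 1" --pt "5.8 0.07 0.03 0 1" --pt "6.2 0.07 0.03 0 1" --pt "6.4 0.07 0.03 0 1" --pt "6.4 0.07 0.03 0 1"

```text
t: 14.08
eef_pos: [0.5604, -0.2621, 0.0854]
ee_rot: [-0.02, 1.57, 2.994]
force: [-0.5, -0.0, -0.9]
width: 0.0477
```

```bash
python3 - <<'E'
from tilt import *
here(); tilt("scene","s10")
for i in range(6): grab_frame("wrist"); here()
E
```

```text
XYz -0.1929 -0.5879 0.0854 F [-0.5  -0.   -0.88] w 0.0477 t 14.08
scene 0.84 slope X,Y deg [-0.28  0.14] z0 0.0908 c [ 0.5703 -0.19    0.0908] Xr [-0.1814 -0.0658] Ymid -0.5883 ((568.3142700195312, -202.01763916015625), (134.2578582763672, 48.99387741088867), 83.39627838134766) rel TCP 0.0728 z at centre 0.0909
XYz -0.1929 -0.5883 0.0863 F [ 0.12  0.11 -1.26] w 0.0478 t 14.23
XYz -0.1929 -0.5884 0.0864 F [-0.28  0.01 -0.52] w 0.0472 t 14.28
XYz -0.1929 -0.5883 0.0864 F [ 0.19 -0.25 -1.57] w 0.0476 t 14.33
XYz -0.1929 -0.5883 0.0864 F [-0.4  -0.77 -0.53] w 0.0477 t 14.38
XYz -0.1929 -0.5882 0.0863 F [-0.02  0.1  -0.53] w 0.0476 t 14.43
XYz -0.1929 -0.5882 0.0862 F [ 0.04 -0.26 -0.32] w 0.0474 t 14.48
```

View pics/s10.png

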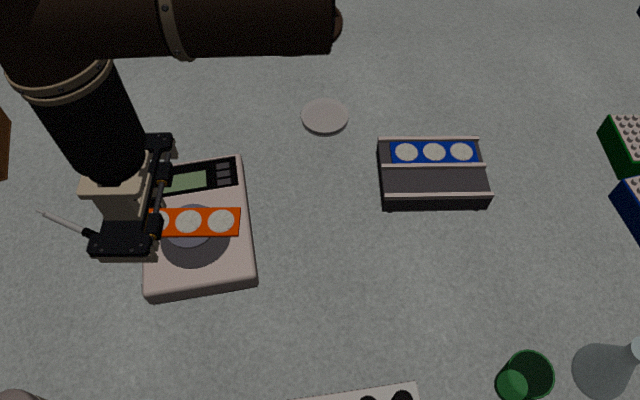

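The carrier is level over the pan, about 4 mm above it by depth. Its right end shows at (240,222) and the pan is visible under it around (190,240). I'll lower it slowly.

Emit:
step_arm --pt "0.05 0 0 0 1" --pt "0.1 0 0 0 1" --pt "0.15 0 0 0 1" --pt "0.2 0 0 0 1" --pt "0.25 0 0 0 1" --pt "0.3 0 0 0 1" --pt "0.34 0 0 0 1" --pt "0.37 0 0 0 1" --pt "0.4 0 0 0 1" --pt "0.4 0 0 0 1"

```text
t: 15.32
eef_pos: [0.5606, -0.2621, 0.0818]
ee_rot: [-0.195, 1.571, 2.819]
force: [-0.1, 0.2, -0.9]
width: 0.0476
```

```bash
python3 - <<'E'
from tilt import *
here(); tilt("scene","s11")
for i in range(6): grab_frame("wrist"); here()
E
```

```text
XYz -0.1928 -0.588 0.0818 F [-0.06  0.15 -0.86] w 0.0476 t 15.32
scene 0.56 slope X,Y deg [-0.25  0.29] z0 0.0872 c [ 0.5703 -0.1901  0.0872] Xr [-0.1799 -0.0648] Ymid -0.588 ((567.7620849609375, -200.51473999023438), (133.7974853515625, 49.188316345214844), 82.18357849121094) rel TCP 0.0726 z at centre 0.0873
XYz -0.1928 -0.588 0.0819 F [ 0.8  -0.04  0.06] w 0.0476 t 15.47
XYz -0.1928 -0.588 0.0819 F [ 0.07  0.04 -1.04] w 0.0477 t 15.52
XYz -0.1929 -0.588 0.0819 F [ 0.39  0.11 -0.22] w 0.0474 t 15.57
XYz -0.1929 -0.5881 0.0819 F [ 0.25  0.63 -0.31] w 0.0472 t 15.62
XYz -0.1928 -0.588 0.0819 F [ 0.84  0.18 -0.04] w 0.0474 t 15.67
XYz -0.1929 -0.588 0.0819 F [-0.52  0.78 -0.09] w 0.0474 t 15.72
```

Emit:
step_arm --pt "0.01 0 0 0 1" --pt "0.02 0 0 0 1" --pt "0.03 0 0 0 1" --pt "0.04 0 0 0 1" --pt "0.05 0 0 0 1" --pt "0.06 0 0 0 1" --pt "0.07 0 0 0 1" --pt "0.07 0 0 0 1" --pt "0.07 0 0 0 1" --pt "0.07 0 0 0 1"

```text
t: 16.55
eef_pos: [0.5606, -0.2621, 0.0812]
ee_rot: [-2.645, 1.571, 0.369]
force: [-0.3, 0.1, -0.1]
width: 0.0474
```

```bash
python3 - <<'E'
from tilt import *
here(); tilt("scene","s12")
for i in range(8): grab_frame("wrist"); here()
E
```

```text
XYz -0.1929 -0.588 0.0812 F [-0.28  0.06 -0.08] w 0.0474 t 16.55
scene 0.86 slope X,Y deg [-0.08  0.24] z0 0.0868 c [ 0.5704 -0.1898  0.0868] Xr [-0.1814 -0.0656] Ymid -0.5886 ((567.9119873046875, -202.2486572265625), (135.76571655273438, 48.07063293457031), 82.87066650390625) rel TCP 0.073 z at centre 0.0868
XYz -0.1928 -0.588 0.0812 F [0.3  1.09 0.4 ] w 0.0474 t 16.7
XYz -0.1929 -0.588 0.0811 F [ 0.23 -0.6  -0.62] w 0.0475 t 16.75
XYz -0.1929 -0.588 0.0812 F [-0.97 -0.13 -0.73] w 0.0476 t 16.8
XYz -0.1929 -0.588 0.0812 F [-0.23 -0.67 -0.12] w 0.0479 t 16.85
XYz -0.1929 -0.588 0.0812 F [-0.25 -1.28 -0.08] w 0.0475 t 16.9
XYz -0.1929 -0.588 0.0812 F [-0.12  0.22 -0.69] w 0.0473 t 16.95
XYz -0.1929 -0.588 0.0812 F [-0.24 -0.25 -0.17] w 0.0474 t 17.0
XYz -0.1929 -0.588 0.0812 F [ 0.39 -0.11 -1.8 ] w 0.0476 t 17.05
```

Emit:
step_arm --pt "0.01 0 0 0 1" --pt "0.02 0 0 0 1" --pt "0.03 0 0 0 1" --pt "0.04 0 0 0 1" --pt "0.05 0 0 0 1" --pt "0.05 0 0 0 1" --pt "0.05 0 0 0 1" --pt "0.05 0 0 0 1" --pt "0.05 0 0 0 1" --pt "0.05 0 0 0 1"

```text
t: 17.88
eef_pos: [0.5606, -0.2621, 0.0808]
ee_rot: [2.749, 1.571, -0.519]
force: [-1.2, -0.6, 3.4]
width: 0.0474
```

```bash
python3 - <<'E'
from tilt import *
here(); tilt("scene","s13")
a=[]
for i in range(8): grab_frame("wrist"); s=get_state(); a.append([*s["force"],*s["moment"],s["eef_pos"][2]])
print(np.mean(a,0).round(4))
E
```

```text
XYz -0.1929 -0.5881 0.0808 F [-1.24 -0.58  3.4 ] w 0.0474 t 17.88
scene 0.57 slope X,Y deg [0.4  0.11] z0 0.0871 c [ 0.5704 -0.1901  0.0871] Xr [-0.1828 -0.0653] Ymid -0.5887 ((568.5861206054688, -201.89418029785156), (135.6199951171875, 48.21194076538086), 82.43757629394531) rel TCP 0.0727 z at centre 0.087
[-1.5697  0.0771  4.1596  0.1601  0.6559  0.0139  0.0807]
```

Contact: about 4 N upward. I'll ease up a hair and open.

Emit:
step_arm --pt "-0.02 0 0 0 1" --pt "-0.03 0 0 0 1" --pt "-0.03 0 0 0 1" --pt "-0.03 0 0 0 0.42" --pt "-0.03 0 0 0 0.38" --pt "-0.03 0 0 0 0.3" --pt "-0.03 0 0 0 0.2" --pt "-0.03 0 0 0 0.1" --pt "-0.03 0 0 0 0" --pt "-0.03 0 0 0 0" --squeeze 5

```text
t: 19.22
eef_pos: [0.5606, -0.2621, 0.0809]
ee_rot: [-0.884, 1.571, 2.13]
force: [0.0, -0.1, -0.2]
width: 0.0818
```

```bash
python3 - <<'E'
from tilt import *
here(); tilt("scene","s14"); look("wrist","w14",("carrier_orange",)); here()
E
```

```text
XYz -0.1929 -0.588 0.0809 F [ 0.01 -0.06 -0.22] w 0.0818 t 19.22
scene 0.7 slope X,Y deg [0.01 0.21] z0 0.0868 c [ 0.5699 -0.1926  0.0868] Xr [-0.1988 -0.0658] Ymid -0.5888 ((567.8277587890625, -202.31491088867188), (135.45413208007812, 48.19844055175781), 82.14342498779297) rel TCP 0.0701 z at centre 0.0868
wrist carrier_orange 0.76 [267. 220. 375. 320.] 6239 z [0.0844 0.0861 0.0872]
   mean [ 0.5615 -0.2619  0.086 ] ((561.6902465820312, -258.4222412109375), (48.39094924926758, 48.04811477661133), 83.04666900634766)
   along X pct [-0.2129 -0.1668] Y mid -0.5887
XYz -0.1929 -0.588 0.081 F [-0.14 -0.34  0.25] w 0.0874 t 19.42
```

View pics/w14.png

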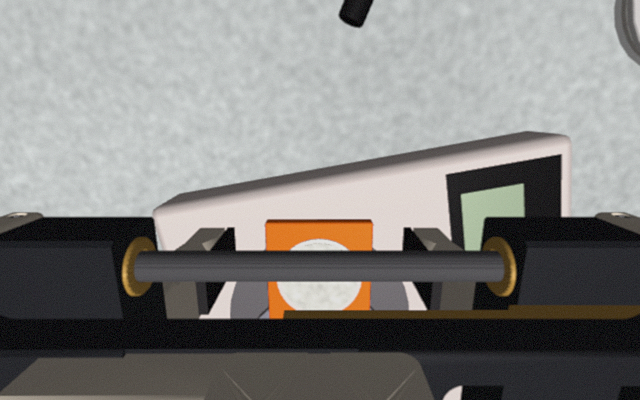

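The jaws are open at about 87 mm, well clear of the carrier (columns 265–372), and the carrier lies level. I'll retreat straight up, then away.

Emit:
step_arm --pt "-0.2 0 0 0 0" --pt "-0.8 0 0 0 0" --pt "-2 0 0 0 0" --pt "-4 0 0 0 0" --pt "-6.5 0 0 0 0" --pt "-9 0 0 0 0" --pt "-11.5 0 0 0 0" --pt "-13.5 1 0 0 0" --pt "-14 4 0 0 0" --pt "-14 7.5 0 0 0"

```text
t: 20.25
eef_pos: [0.5527, -0.3365, 0.2258]
ee_rot: [2.939, 1.564, -0.326]
force: [1.1, 0.4, -0.2]
width: 0.0873
```

Emit:
step_arm --pt "0 3 1.5 0 0" --pt "0 6 3.5 0 0" --pt "0 9 6 0 0" --pt "0 12 9 0 0" --pt "0 15 12 0 0" --pt "0 17 15 0 0" --pt "0 18 17 0 0" --pt "0 18 18 0 0" --pt "0 18 18 0 0" --pt "0 18 18 0 0"

```text
t: 21.08
eef_pos: [0.3497, -0.4923, 0.2222]
ee_rot: [2.605, 1.569, -0.665]
force: [-0.2, 0.6, 1.0]
width: 0.0877
```

```bash
python3 - <<'E'
from tilt import *
here(); tilt("scene","s15");tilt("top","t15"); look("top","t16",("carrier_blue","pan"));look("scene","s16",("carrier_blue","pan"))
pan=np.array([.567,-.2068]);print("pan XY",pan@X,pan@Y)
E
```

```text
XYz -0.4467 -0.4063 0.2222 F [-0.15  0.64  0.99] w 0.0877 t 21.08
scene 0.82 slope X,Y deg [-0.09 -0.04] z0 0.0868 c [ 0.5686 -0.2075  0.0868] Xr [-0.2119 -0.0659] Ymid -0.5886 ((567.5313720703125, -209.06314086914062), (148.98468017578125, 47.602237701416016), 82.55563354492188) rel TCP 0.309 z at centre 0.0872
top 0.86 slope X,Y deg [-0.03 -0.24] z0 0.0868 c [ 0.5676 -0.2041  0.0868] Xr [-0.2077 -0.0637] Ymid -0.5885 ((567.9200439453125, -205.54425048828125), (145.58544921875, 44.493202209472656), 83.07757568359375) rel TCP 0.3118 z at centre 0.087
top carrier_blue 0.72 [169. 231. 249. 265.] 1848 z [0.049  0.0517 0.054 ]
   mean [0.4614 0.1982 0.0517] ((462.2626037597656, 200.54087829589844), (154.54489135742188, 50.1275520324707), 83.6046371459961)
   along X pct [0.1779 0.3285] Y mid -0.4344
top pan None
scene carrier_blue 0.74 [386. 139. 479. 162.] 1784 z [0.0502 0.0521 0.054 ]
   mean [0.4606 0.1952 0.0521] ((460.44012451171875, 196.91946411132812), (150.85186767578125, 51.93178939819336), 82.63868713378906)
   along X pct [0.176  0.3247] Y mid -0.4328
scene pan 0.97 [142. 155. 259. 305.] 12161 z [0.024  0.0459 0.0493]
   mean [ 0.544  -0.2067  0.0459] ((532.2941284179688, -210.2352294921875), (240.80821228027344, 169.7935028076172), 3.2284257411956787)
pan XY -0.1371846306917644 -0.5877377111450006
```

View pics/s15.png

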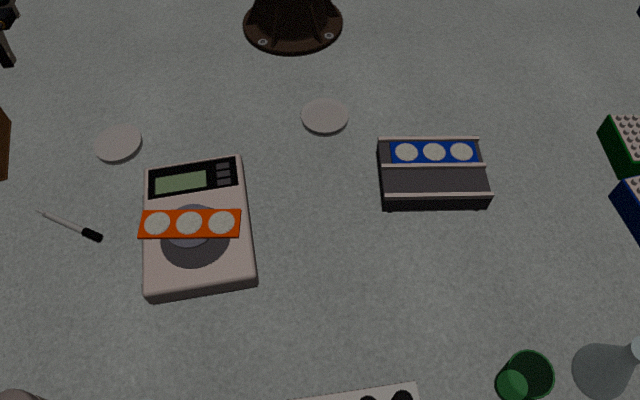

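View pics/t15.png

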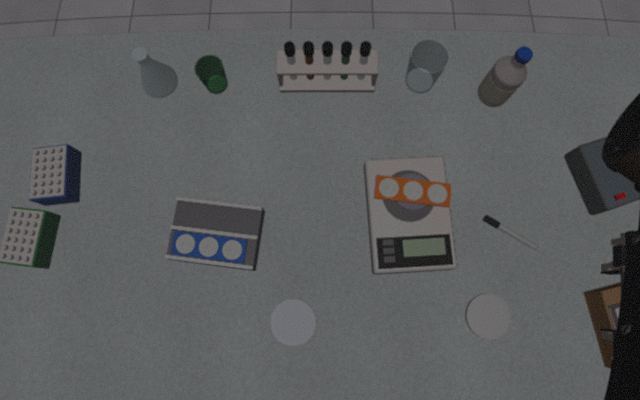

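Both cameras show the carrier flat on the pan (slope within 0.3°), spanning (375,175)–(451,207) in the top picture, and within about 1 mm of the pan centre along X and Y. The blue carrier has not moved. I'll check that the gripper touches nothing and that all is still, then hand in.

```bash
python3 - <<'E'
from tilt import *
here(); a=[]
for i in range(6): grab_frame("wrist"); a.append(get_state()["force"])
print(np.mean(a,0).round(2)); tilt("top","t17"); f=grab_frame("wrist"); cv2.imwrite("pics/w17.png",f["pixels"][...,::-1])
s,R,p=pose();E=np.eye(4);E[:3,:3]=R;E[:3,3]=p
P,_,_=world(f,None,E@f["hand_eye"]); far=P[P[:,2]<.2]; print("highest below .2:",np.percentile(far[:,2],99.9))
E
```

```text
XYz -0.4464 -0.4066 0.2208 F [-0.35  1.44 -0.64] w 0.0876 t 21.58
[-0.24  0.25  0.28]
top 0.6 slope X,Y deg [ 0.06 -0.31] z0 0.0868 c [ 0.5674 -0.205   0.0868] Xr [-0.2086 -0.063 ] Ymid -0.5883 ((568.3124389648438, -205.74085998535156), (148.92967224121094, 47.37750244140625), 82.51622009277344) rel TCP 0.3113 z at centre 0.0865
highest below .2: 0.07744578666359712
```

View pics/w17.png

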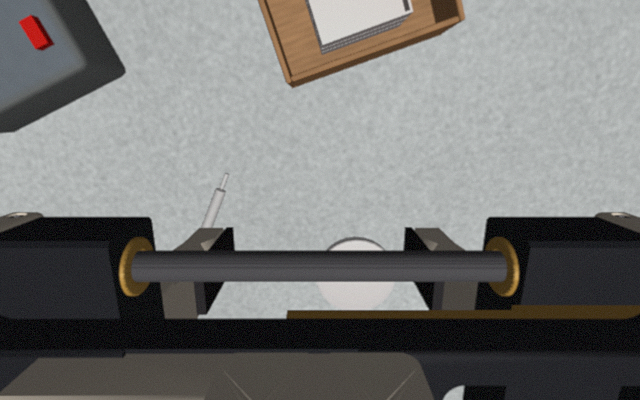

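The gripper hangs free over empty bench, and nothing in its view is higher than about 0.08 m.

```bash
python3 -c "
from station import *
print(job_done())"
```

```text
the job is handed in; nothing more can be done
None
```

The orange carrier is lying flat on the balance pan, released, and I handed the job in at about 22 s of the 51 s limit. I pushed it out over the rack's front edge to about 44 mm overhang, pinched its long edges at that end with 25 N, lifted it level and set it down. It touched the pan at about 4 N, and I eased that off before opening the jaws.

Last checks:
- **Position:** both cameras put the carrier within about 1 mm of the pan centre, and its tilt is within about 0.3°. The two cameras differ from each other by 2–3 mm along the carrier, which is roughly the calibration error.
- **Top camera:** it was blocked by the arm during the lift and carry, so those stages rest on the scene camera alone.
- **Blue carrier:** still in its lane, and its position is unchanged from the start in both cameras.
- **Robot:** the gripper is open, hanging clear over empty bench, and the wrist force reads about zero.

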